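# Run the loading tray into the note press and wind the press down on the bundle

### The arm

A 6-joint arm with a two-finger parallel gripper is mounted at the origin on a cart in front of the work surface, level with it; the furniture and walls round the work are solid. World frame = base frame: x ahead of the robot, y to its left, z up, the work surface at z = 0. Lengths are in mm, angles in rad, forces in N, time in s.
With the tool pointing down it reaches from about 300 to 775 mm from the base axis. Payload 14.6 kg.
Tool frame: the origin (TCP) lies at the centre of the arm's flange, where the gripper is bolted on; the fingertips stand 199 mm ahead of it and the grasp point (between the pads) lies 180 mm ahead of it; z points along the fingers, y is the line along which they close (so a half turn about z gives the same grasp; the last joint's range is limited). The gripper opens to 94 mm and grips with 3 to 60 N. Pads are 16 mm wide; open, the fingers measure 119 mm over their backs; the gripper's body (75 mm by 177 mm) begins 78 mm behind the grasp point.
Start: joints at [1.252, 0.3, 1.521, -0, 1.321, -0.067], TCP at [137.029, 532.648, 404.646] pointing down, gripper open.
Joint ranges: [-3.03, 3.03], [-0.79, 2.21], [0.23, 2.52], [-1.04, 4.18], [0, 3.07], [-2.55, 2.55]. Speed limits (rad/s): [2.22, 2.22, 2.57, 3.14, 3.14, 3.14].

### API

Orientations are given as [roll, pitch, yaw] about the fixed x, y, z axes, in that order (R = Rz(yaw) Ry(pitch) Rx(roll)).
In Python, from cell import manip, optics, workorder gives the robot as it stands.
- The arm moves only by the tool step_arm, never from a script. Its argument "increments" is a list that holds one entry, the list of rows, each a list of 7 numbers: the turn, a rotation vector about the tool's x, y, z as a fraction of full scale, then the shift along the tool's x, y, z as a fraction of full scale, then the closure, from -1 (fully open) to 1 (shut). In form: [[[wx, wy, wz, tx, ty, tz, fingers], ...]]. A call has 1 to 5 rows; each row shifts and turns the commanded pose from where the row before left it, along the tool's axes as they then stand; what a row does not reach is not made up. Full scale, the value 1, is 40 mm for a shift and 45 degrees for a turn. A row lasts 1/10 s, in which the tool goes at most 50 mm and 8.59 degrees, less where a joint would pass 70% of its speed; a pose out of reach is approached as far as the arm can. A call with a number of a shift or a turn outside -1 to 1 is refused whole. A call with a gripper value outside its range is refused whole. The fingers move at their own pace and stop on an object; "newtons" is the grip in N (left out, the last holds). Time passes only in rows, so rows that do not move let the fingers close. It gives the time, the measured TCP pose, the force, the opening and the grip force at its end, in the units of the state.
- manip.read_state(): the state, without advancing time (a new reading comes with each control period).
- optics.camera(name): name is "side" or "top"; returns a dict with "frame" (384x512x3 uint8, red, green, blue), "range_z" (384x512 float32, mm along the optical axis (not along the pixel's ray), 0 where there is no reading), "mtx" (3x3 intrinsics, pixels), "cam_to_world" (4x4, takes a point from camera to world coordinates). Camera axes: x right, y down, z forward; pixel columns grow to the right and rows downward; lengths in mm; the calibration is good to about 2 mm. A picture is of the moment at which its call begins.
- workorder.sign_off(): hands the job in; it is judged then, once.
The state is a dict: "clock": time; "joints": joint angles; "qd": joint speeds; "effort": joint torques, N m; "eef_pos": TCP position; "eef_rot": TCP orientation; "wrist_force": force on the tool from outside, world axes, zero at the start; "moment": the same for the moment, N m; "finger_gap": finger opening in mm; "finger_force": force on a finger pad.
Only numpy, scipy, OpenCV 4.12 (cv2) and the standard library are available. Lean on these libraries where they do the work, as an engineer would, in place of code of your own. Each camera call takes 0.05 s, during which the arm holds its last target. There are 200 camera calls.

### The job

A strapped bundle of notes lies on the loading tray of the small screw press. With one shut fingertip, push the tray by its front all the way home against the back stop under the press head, then push the press's ball lever round clockwise (seen from above) until the platen bears down firmly on the bundle, and let go. Only push: do not grip or lift the tray, the bundle or the lever, and leave everything else on the desk where it is.

Things in the scene. Friction and masses are not known exactly. Their poses are not given: they have to be found in the camera images.
- press: Fixed grey C-shaped screw press. Origin on the desk under the spindle's axis; x from the open mouth (-x) to the column (+x), z up. Base 12 thick, x -130 to 105, y +-113; column 64 wide at x 58 to 102; head 64 wide, x -36 to 102, z 158 to 198. Two guides (inner faces y +-90.5, tops at z 24) lead the tray along x to a back stop at x = 46.
- tray: Loose aluminium loading tray on the press's base, 122 x 178, 0.6 kg, 1.5 play each side between the guides. Origin under the middle of the bundle's bay, axes as the press's when straight. Starts 50 to 90 short of home; home against the back stop its origin is at x = +2 in the press's frame. Pushing it takes 4 to 12 N.
- tray_front (a point): Middle of the outer face of the tray's front upstand, an upright plate 110 wide (y) and 5 thick, from 12 to 54 above the desk; this point lies 36 above the desk. The face looks to the press's -x and is pushed towards +x. When the tray is home this point is at x = -77 in the press's frame.
- bundle: Strapped bundle of note packs, 69 (x) x 161 (y) x 79 (z), 0.5 kg, loose on the tray between low walls; origin under its middle. Its top is 94 above the desk.
- platen: Flat steel pressing plate, 64 (x) x 130 (y) x 12, on the spindle under the press's head; origin in the middle of its underside. It only moves straight up and down, 6.4 mm down per radian of the lever: underside 111 above the desk at lever 0; it meets the bundle's top (94) at lever about 2.63.
- lever (a joint): Angle (rad) of the lever about the spindle's upright axis; grows clockwise seen from above, which lowers the platen. At 0 the arm points 65 deg clockwise of the press's +x; starts at 0 to 1.0, end stop 3.8. It stays where left (friction 0.3 N m) and so keeps the pressure. It turns at 4 to 6 N at 75 mm radius until the platen meets the bundle, then hard: 12 N there is firm.
- lever_ball (a point): Centre of the black ball (28 across) at the lever's end, 104 from the spindle's axis, 226 above the desk. The arm is a rod 12 thick, centre 221 to 225 above the desk, from the hub (34 across, z 203 to 233) to the ball. Under it a boss 48 across, top z 203. A stub with a small ball reaches 44 from the axis on the other side. The spindle's end stands 17 above the hub at lever 0.
- stapler: dark desk stapler, 34 x 135 x 41, in front of the note counter; origin under its middle
- calculator: grey pocket calculator, 118 x 68 x 14; origin under its middle. It lies in front of the note counter, a tall fixed machine right of the press that fills x 0.53 to 0.85 m, y -0.09 to 0.23 m up to 0.43 m: keep the gripper clear of it, for instance with its long side along the world x while turning the lever
- pen: slim black pen, lying, 12 x 145 x 9; origin under its middle
- usb_stick: green USB stick with a white plug, lying, 18 x 54 x 9, right of the tray; origin under its middle

How it is judged:
By the outcome, as a careful person would: the job done as asked, in the order asked, and still so for the second after the job is handed in, with the robot touching nothing.
It also fails if it takes over 48 s, if anything falls off the work surface, if the arm or the gripper's body presses on something with over 40 N, if the wrist force passes 120 N, or if a joint passes its speed limit or range.

## Working session

There is one attempt and no reset: what is moved stays moved. The work goes in short steps, Python scripts to look and compute and a tool call to move; the robot and the scene stay as the last step left them, time stands still between calls to the robot, and variables do not carry over. Pictures are saved under pics/ and viewed, at most 10 in all, crops included, and the job is handed in when it is done.

Besides the shell and the picture viewer there is one more tool, called after "Request:" in YAML: its name, and indented under it one key for each argument. step_arm: Moves the arm, as the interface text tells. Its arguments: {"type":"object","properties":{"increments":{"type":"array","items":{"type":"array","items":{"type":"array","items":{"type":"number"}}}},"newtons":{"type":"number"}},"required":["increments"]}

```bash
ls; mkdir -p pics; python3 - <<'E'
from cell import manip, optics, workorder
import cv2, numpy as np
s=manip.read_state(); print(s)
for n in("top","side"):
    c=optics.camera(n); np.savez(f"{n}0.npz",**c)
    cv2.imwrite(f"pics/{n}0.png",cv2.cvtColor(c["frame"],cv2.COLOR_RGB2BGR)); print(n,c["mtx"].round(1).tolist(),c["cam_to_world"].round(3).tolist())
E
```

```text
pics
{'clock': 0.0, 'joints': array([ 1.25240464e+00,  3.00503274e-01,  1.52160255e+00,  6.78074710e-06,
        1.32068509e+00, -6.66060174e-02]), 'qd': array([-0.00065029,  0.00105062,  0.00018839, -0.00013413,  0.00041081,
       -0.00078036]), 'effort': array([-1.27234311e-03, -5.31802154e+01, -3.52727008e+01,  7.08389143e-02,
        2.42983026e-02, -7.53732411e-05]), 'eef_pos': array([137.01956852, 532.62752849, 404.05945613]), 'eef_rot': array([-3.14039749e+00, -8.63055901e-05,  2.88980525e+00]), 'wrist_force': array([-0.20026801, -0.8895676 , -0.01178461]), 'moment': array([-0.00812637,  0.08605937,  0.04206414]), 'finger_force': 0.0, 'finger_gap': 94.20717910069652}
top [[493.2, 0.0, 249.5], [0.0, 493.2, 183.2], [0.0, 0.0, 1.0]] [[0.0, -0.998, 0.07, 405.42], [-1.0, -0.0, -0.0, 158.795], [0.0, -0.07, -0.998, 1348.557], [0.0, 0.0, 0.0, 1.0]]
side [[380.5, 0.0, 255.0], [0.0, 380.5, 188.1], [0.0, 0.0, 1.0]] [[0.859, -0.172, 0.483, 74.078], [-0.512, -0.332, 0.792, -504.484], [0.024, -0.927, -0.373, 479.122], [0.0, 0.0, 0.0, 1.0]]
```

View pics/top0.png

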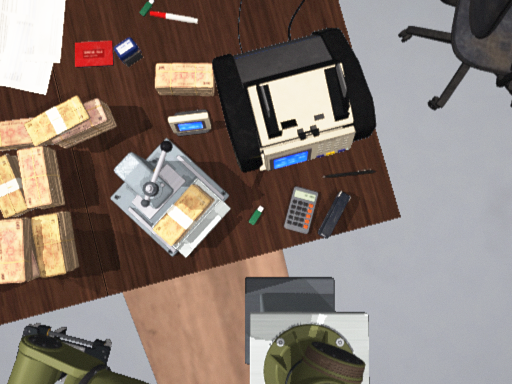

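View pics/side0.png

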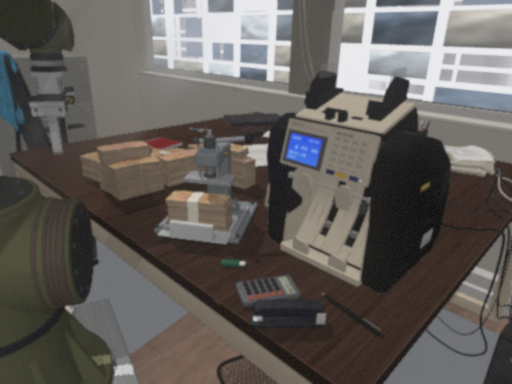

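The top view shows the press around (170,195), with the mouth facing lower right. The lever ball is at (166,146), the hub near (152,188) and the bundle near (185,215). The side view shows the tray upstand facing the robot at about (190,230).

```bash
cat > h.py <<'E'
import numpy as np, cv2
def load(n): 
    return dict(np.load(n))
def cloud(c):
    d=c["range_z"]; v,u=np.mgrid[:384,:512]; K=c["mtx"]
    p=np.stack([(u-K[0,2])/K[0,0]*d,(v-K[1,2])/K[1,1]*d,d],-1)
    T=c["cam_to_world"]; w=p@T[:3,:3].T+T[:3,3]; w[d<=0]=np.nan
    return w
def ray(c,u,v,z):
    K=c["mtx"];T=c["cam_to_world"]
    r=T[:3,:3]@np.array([(u-K[0,2])/K[0,0],(v-K[1,2])/K[1,1],1]); o=T[:3,3]
    return o+r*(z-o[2])/r[2]
E
python3 - <<'E'
from h import *
c=load("top0.npz"); w=cloud(c); np.set_printoptions(suppress=True,precision=1)
f=cv2.cvtColor(c["frame"],cv2.COLOR_RGB2BGR)
cv2.imwrite("pics/crop0.png",cv2.resize(f[130:265,100:240],None,fx=4.2,fy=4.2,interpolation=cv2.INTER_CUBIC))
z=w[130:265,100:240,2]
for lo,hi,nm in((6,30,'base'),(80,100,'bundle'),(190,204,'headtop'),(205,260,'lever'),(45,60,'upst')):
    m=((z>lo)&(z<hi)).astype(np.uint8)
    n,l,st,ce=cv2.connectedComponentsWithStats(m)
    for i in np.argsort(-st[1:,4])[:2]+1:
        q=w[130:265,100:240][l==i]
        r=cv2.minAreaRect(q[:,:2].astype(np.float32))
        print(nm,len(q),st[i][:4]+[100,130,0,0],r,np.median(q[:,2]))
q=w[130:265,100:240].reshape(-1,3); q=q[(q[:,2]>205)&(q[:,2]<260)]; print(q[q[:,0]>q[:,0].max()-22].mean(0),len(q))
print(w[146,166],w[188,152])
E
```

```text
base 3417 [110 139 121 118] ((452.760986328125, 366.98077392578125), (263.64361572265625, 229.12908935546875), 47.556270599365234) 13.715500076575154
base 139 [146 146  16  22] ((572.52880859375, 411.4765930175781), (34.99654769897461, 51.97066879272461), 48.81850051879883) 13.072947853145024
bundle 1597 [153 185  59  61] ((414.7989501953125, 330.2242126464844), (66.99542999267578, 158.00521850585938), 49.153724670410156) 92.90229515676515
bundle 7 [148 163   5   6] ((540.4207763671875, 414.03173828125), (16.26276969909668, 1.819876790046692), 33.8398551940918) 86.15827422097209
headtop 922 [114 152  40  47] ((507.48876953125, 423.6288757324219), (99.60246276855469, 63.865726470947266), 47.746639251708984) 197.10695113195356
headtop 301 [150 176  22  33] ((461.9902038574219, 365.0350341796875), (41.06751251220703, 74.9330062866211), 72.25048065185547) 197.05328266817605
lever 582 [141 141  32  67] ((506.892822265625, 373.80755615234375), (34.95274353027344, 160.9921112060547), 71.89005279541016) 230.03068292429896
lever 13 [228 130   4  12] ((595.4580078125, 203.86968994140625), (27.523509979248047, 1.8016440868377686), 15.88509464263916) 230.433093742123
upst 213 [190 215  32  34] ((369.5627746582031, 273.56781005859375), (13.00230598449707, 109.1593017578125), 47.80950927734375) 54.187893324430206
upst 16 [188 214  14  16] ((396.2809143066406, 302.07562255859375), (1.606032371520996, 52.120811462402344), 50.23750305175781) 54.83401829530362
[598.1 204.7 230. ] 620
[568.3 347.5 239.1] [473.4 379.3 232. ]
```

View pics/crop0.png

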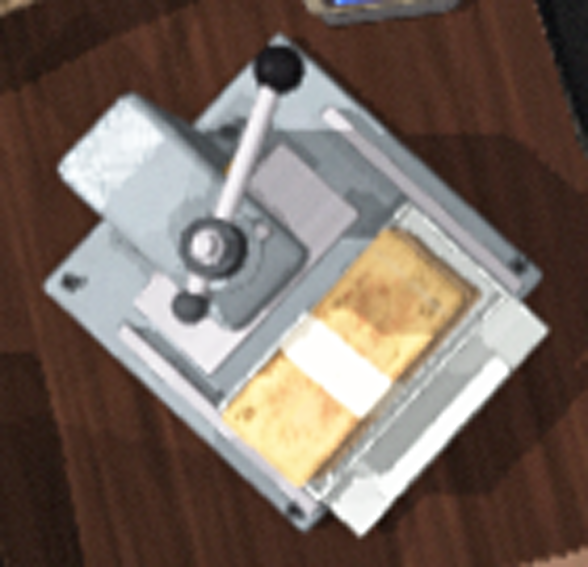

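The crop shows the hub at (213,248), the ball at (278,68), and the upstand's outer top edge from about (363,533) to (547,327), with the plate itself 110 wide between.

```bash
python3 - <<'E'
from h import *
c=load("top0.npz"); w=cloud(c); np.set_printoptions(suppress=True,precision=1)
R=lambda u,v,z: ray(c,u/4.2-.38+100,v/4.2-.38+130,z)   # resize half-pixel
hub=R(213,246,236);ball=R(278,68,226);print("hub",hub,"ball",ball,np.hypot(*(ball-hub)[:2]))
# guides (tops z24): outer/inner line directions; base corners z12
for n,p in dict(baseTop=(280,35,12),baseL=(45,285,12),baseR=(541,280,12),baseB=(303,532,12),g1a=(330,110,24),g1b=(525,270,24),g2a=(125,328,24),g2b=(310,487,24)).items(): print(n,R(*p))
z=w[...,2]; m=(z>50)&(z<57); m[:, :185]=0; m[:,235:]=0; m[:210]=0; m[260:]=0
q=w[m]; r=cv2.minAreaRect(q[:,:2].astype(np.float32)); print(r, q.shape)
m=(z>194)&(z<200);m[:, :105]=0; m[:,180:]=0; m[:140]=0; m[220:]=0
q=w[m]; r=cv2.minAreaRect(q[:,:2].astype(np.float32)); print("head",r,cv2.boxPoints(r))
E
```

```text
hub [472.7 382.3 236. ] ball [570.7 350.2 226. ] 103.11467491892618
baseTop [623.8 385.6  12. ]
baseL [461.  535.3  12. ]
baseR [464.3 215.2  12. ]
baseB [302.9 367.   12. ]
g1a [573.2 350.8  24. ]
g1b [470.2 225.   24. ]
g2a [433.  480.3  24. ]
g2b [332.1 361.   24. ]
((380.84930419921875, 286.0875549316406), (46.106388092041016, 108.57321166992188), 48.186134338378906) (166, 3)
head ((494.1153869628906, 409.02435302734375), (136.60501098632812, 61.60807418823242), 47.35420227050781) [[425.2 379.7]
 [470.5 337.9]
 [563.  438.4]
 [517.7 480.1]]
```

```bash
cat >> h.py <<'E'
from scipy.spatial.transform import Rotation as Ro
np.set_printoptions(suppress=True,precision=1)
HUB=np.array([472.,384.]); YAW=np.radians(47.4); XP=np.array([np.cos(YAW),np.sin(YAW)]); YP=np.array([-XP[1],XP[0]])
def P(x,y,z): return np.r_[HUB+x*XP+y*YP,z]          # press -> world
def ori(yaw,tilt=0):                                  # tool x along yaw, tip leaning forward by tilt
    c,s=np.cos(tilt),np.sin(tilt); h=np.array([np.cos(yaw),np.sin(yaw),0]); Z=np.array([0,0,1.])
    x,z=c*h+s*Z, s*h-c*Z
    return np.stack([x,np.cross(z,x),z],1)
def plan(tip,R,step=38,pose=None):
    """rows from the present pose to a fingertip point and orientation"""
    from cell import manip
    s=manip.read_state(); p,R0=s["eef_pos"],Ro.from_euler("xyz",s["eef_rot"])
    if pose: p,R0=pose
    T=tip-199*R[:,2]; D=(R0.inv()*Ro.from_matrix(R)).as_rotvec()
    n=int(np.ceil(max(np.linalg.norm(T-p)/step,np.degrees(np.linalg.norm(D))/8.4,1)))
    r=D/n; d=(T-p)/n; out=[]
    for i in range(n):
        out.append(np.r_[np.degrees(r)/45,(R0.inv().apply(d))/40,1]); R0=R0*Ro.from_rotvec(r)
    print("tip",p+199*Ro.from_euler("xyz",s["eef_rot"]).as_matrix()[:,2],"F",s["wrist_force"],"t",s["clock"],"gap",s["finger_gap"])
    for i in range(0,n,5): print([[round(float(v),2)+0. for v in q] for q in out[i:i+5]])
    return T,Ro.from_matrix(R)
E
python3 -c "
from h import *
plan(P(-195,0,110),ori(YAW,.21),step=26)"
```

```text
tip [137.  532.4 205.2] F [-0.5 -0.6 -0.8] t 0.1 gap 94.30540896366415
[[-0.02, 0.01, 0.17, -0.42, -0.45, 0.17, 1.0], [-0.02, 0.01, 0.17, -0.48, -0.39, 0.16, 1.0], [-0.02, 0.01, 0.17, -0.53, -0.32, 0.15, 1.0], [-0.02, 0.01, 0.17, -0.57, -0.25, 0.14, 1.0], [-0.02, 0.01, 0.17, -0.6, -0.17, 0.13, 1.0]]
[[-0.02, 0.01, 0.17, -0.62, -0.09, 0.12, 1.0], [-0.02, 0.01, 0.17, -0.62, -0.01, 0.12, 1.0], [-0.02, 0.01, 0.17, -0.62, 0.08, 0.11, 1.0], [-0.02, 0.01, 0.17, -0.6, 0.16, 0.11, 1.0], [-0.02, 0.01, 0.17, -0.58, 0.24, 0.11, 1.0]]
[[-0.02, 0.01, 0.17, -0.54, 0.31, 0.1, 1.0], [-0.02, 0.01, 0.17, -0.49, 0.38, 0.11, 1.0], [-0.02, 0.01, 0.17, -0.44, 0.44, 0.11, 1.0], [-0.02, 0.01, 0.17, -0.38, 0.5, 0.11, 1.0], [-0.02, 0.01, 0.17, -0.3, 0.54, 0.12, 1.0]]
```

Request:
step_arm:
  increments:
    - [[-0.02,0.01,0.17,-0.42,-0.45,0.17,1],[-0.02,0.01,0.17,-0.48,-0.39,0.16,1],[-0.02,0.01,0.17,-0.53,-0.32,0.15,1],[-0.02,0.01,0.17,-0.57,-0.25,0.14,1],[-0.02,0.01,0.17,-0.6,-0.17,0.13,1]]

```text
clock: 0.6
eef_pos: [197.3, 424.3, 370.3]
eef_rot: [3.082, -0.062, 2.218]
wrist_force: [0.8, 0.8, 0.8]
finger_gap: 57.3
finger_force: 0.0
```

Request:
step_arm:
  increments:
    - [[-0.02,0.01,0.17,-0.62,-0.09,0.12,1],[-0.02,0.01,0.17,-0.62,-0.01,0.12,1],[-0.02,0.01,0.17,-0.62,0.08,0.11,1],[-0.02,0.01,0.17,-0.6,0.16,0.11,1],[-0.02,0.01,0.17,-0.58,0.24,0.11,1]]

```text
clock: 1.1
eef_pos: [258.8, 318.3, 337.5]
eef_rot: [3.072, -0.148, 1.551]
wrist_force: [0.2, -0.2, -0.5]
finger_gap: 17.1
finger_force: 0.0
```

Request:
step_arm:
  increments:
    - [[-0.02,0.01,0.17,-0.54,0.31,0.1,1],[-0.02,0.01,0.17,-0.49,0.38,0.11,1],[-0.02,0.01,0.17,-0.44,0.44,0.11,1],[-0.02,0.01,0.17,-0.38,0.5,0.11,1],[-0.02,0.01,0.17,-0.3,0.54,0.12,1]]

```text
clock: 1.6
eef_pos: [321.5, 213.4, 305.5]
eef_rot: [3.12, -0.221, 0.874]
wrist_force: [0.2, 0.6, 0.6]
finger_gap: 0.6
finger_force: 0.0
```

```bash
python3 -c "
from h import *
from cell import manip
print(manip.read_state()['joints'])
plan(P(-180,0,34),ori(YAW,.21),step=26)"
```

```text
[0.5 0.  2.1 0.1 0.8 1.1]
tip [352.8 244.  111.4] F [0.2 0.6 0.6] t 1.6 gap 0.6149542722140914
[[0.01, 0.0, 0.02, -0.09, -0.05, 0.64, 1.0], [0.01, 0.0, 0.02, -0.09, -0.05, 0.64, 1.0], [0.01, 0.0, 0.02, -0.09, -0.04, 0.64, 1.0]]
```

Request:
step_arm:
  increments:
    - [[0.01,0,0.02,-0.09,-0.05,0.64,1],[0.01,0,0.02,-0.09,-0.05,0.64,1],[0.01,0,0.02,-0.09,-0.04,0.64,1],[0,0,0,0,0,0,1]]

```text
clock: 2.0
eef_pos: [321.0, 221.9, 226.1]
eef_rot: [-3.128, -0.215, 0.831]
wrist_force: [0.9, 0.9, 0.5]
finger_gap: 0.5
finger_force: 0.0
```

```bash
python3 - <<'E'
from h import *
from cell import optics
for n in("top","side"):
    c=optics.camera(n); np.savez(f"{n}1.npz",**c)
f=[cv2.cvtColor(load(n)["frame"],cv2.COLOR_RGB2BGR) for n in("top1.npz","side1.npz")]
cv2.imwrite("pics/a1.png",np.hstack([cv2.resize(f[0][120:280,90:250],None,fx=2.5,fy=2.5),cv2.resize(f[1][120:280,110:270],None,fx=2.5,fy=2.5)]))
plan(P(-150,0,36),ori(YAW,.21),step=5)
E
```

```text
tip [349.3 255.9  34.6] F [0.  0.  0.4] t 2.1 gap 0.5854205410578727
[[0.0, 0.0, 0.0, 0.12, 0.01, 0.02, 1.0], [0.0, 0.0, 0.0, 0.12, 0.01, 0.02, 1.0], [0.0, 0.0, 0.0, 0.12, 0.01, 0.02, 1.0], [0.0, 0.0, 0.0, 0.12, 0.0, 0.02, 1.0], [0.0, 0.0, 0.0, 0.12, 0.0, 0.02, 1.0]]
[[0.0, 0.0, 0.0, 0.12, 0.0, 0.02, 1.0]]
```

View pics/a1.png

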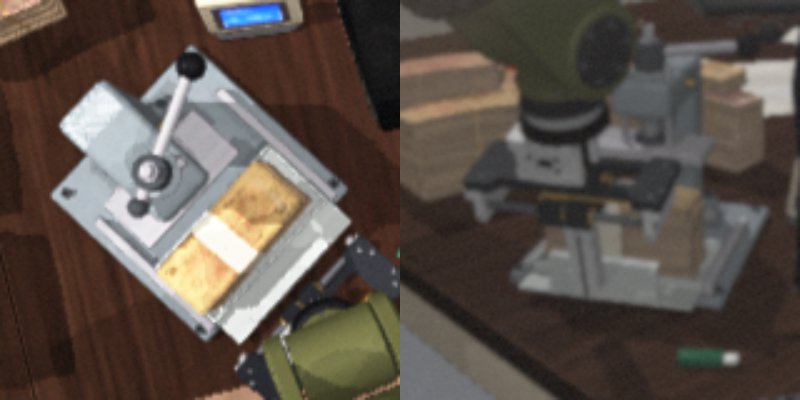

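The shut finger stands centred just in front of the upstand (top crop around (345,300), side crop around (580,280)), clear of the press.

Request:
step_arm:
  increments:
    - [[0,0,0,0.2,0,0.04,1],[0,0,0,0.2,0,0.04,1],[0,0,0,0.2,0,0.04,1],[0,0,0,0.2,0,0.04,1],[0,0,0,0.2,0,0.04,1]]

```text
clock: 2.6
eef_pos: [349.2, 252.7, 229.9]
eef_rot: [-3.13, -0.218, 0.832]
wrist_force: [-6.6, -7.6, 4.3]
finger_gap: 0.3
finger_force: 5.2
```

Request:
step_arm:
  increments:
    - [[0,0,0,0.2,0,0.04,1],[0,0,0,0.2,0,0.04,1],[0,0,0,0.2,0,0.04,1],[0,0,0,0.15,0,0.03,1],[0,0,0,0.1,0,0.02,1]]

```text
clock: 3.1
eef_pos: [372.5, 278.4, 230.3]
eef_rot: [-3.13, -0.219, 0.832]
wrist_force: [-4.1, -4.0, -1.5]
finger_gap: 0.1
finger_force: 3.0
```

```bash
python3 - <<'E'
from h import *
plan(P(-85,0,35),ori(YAW,.21),step=4)
E
```

```text
tip [400.  312.   36.1] F [-4.1 -4.  -1.5] t 3.1 gap 0.09981162051255095
[[0.0, 0.0, 0.0, 0.09, 0.01, 0.02, 1.0], [0.0, 0.0, 0.0, 0.09, 0.01, 0.02, 1.0], [0.0, 0.0, 0.0, 0.09, 0.01, 0.02, 1.0], [0.0, 0.0, 0.0, 0.09, 0.01, 0.02, 1.0], [0.0, 0.0, 0.0, 0.09, 0.01, 0.02, 1.0]]
```

Request:
step_arm:
  increments:
    - [[0,0,0,0.1,0.01,0.02,1],[0,0,0,0.1,0.01,0.02,1],[0,0,0,0.1,0.01,0.02,1],[0,0,0,0.08,0.01,0.02,1],[0,0,0,0.05,0.01,0.01,1]]

```text
clock: 3.6
eef_pos: [385.7, 289.9, 230.3]
eef_rot: [-3.13, -0.22, 0.832]
wrist_force: [-3.6, -3.8, -3.6]
finger_gap: 0.5
finger_force: 2.6
```

Request:
step_arm:
  increments:
    - [[0,0,0,0.05,0,0.01,1],[0,0,0,0.05,0,0.01,1],[0,0,0,0.04,0,0.01,1]]

```text
clock: 3.9
eef_pos: [388.6, 292.9, 230.1]
eef_rot: [-3.129, -0.213, 0.832]
wrist_force: [-25.7, -35.3, 28.5]
finger_gap: 0.5
finger_force: 21.5
```

Request:
step_arm:
  increments:
    - [[0,0,0,-0.1,0,-0.02,1],[0,0,0,-0.2,0,-0.04,1],[0,0,0,-0.4,0,-0.08,1],[0,0,0,-0.6,0,-0.12,1],[0,0,0,-0.5,0,-0.5,1]]

```text
clock: 4.4
eef_pos: [337.2, 236.2, 243.7]
eef_rot: [-3.13, -0.22, 0.832]
wrist_force: [-0.4, -0.4, 0.7]
finger_gap: 0.4
finger_force: 0.0
```

```bash
python3 - <<'E'
from h import *
print("up"); a=plan(P(-150,0,290),ori(np.pi/2),step=38)
print("over"); b=plan(np.array([556,402,290.]),ori(np.pi/2),step=38,pose=a)
E
```

```text
up
tip [364.7 269.9  49.5] F [-0.4 -0.4  0.7] t 4.4 gap 0.36744107978123286
[[0.01, -0.04, -0.13, 0.37, -0.01, -0.82, 1.0], [0.01, -0.04, -0.13, 0.34, 0.02, -0.83, 1.0], [0.01, -0.04, -0.13, 0.31, 0.04, -0.84, 1.0], [0.01, -0.04, -0.13, 0.28, 0.07, -0.85, 1.0], [0.01, -0.04, -0.13, 0.25, 0.08, -0.86, 1.0]]
[[0.01, -0.04, -0.13, 0.21, 0.1, -0.86, 1.0], [0.01, -0.04, -0.13, 0.17, 0.11, -0.87, 1.0]]
over
tip [398.  307.2 294.8] F [-0.4 -0.4  0.7] t 4.4 gap 0.36744107978123286
[[0.0, 0.0, 0.0, 0.54, 0.77, 0.0, 1.0], [0.0, 0.0, 0.0, 0.54, 0.77, 0.0, 1.0], [0.0, 0.0, 0.0, 0.54, 0.77, 0.0, 1.0], [0.0, 0.0, 0.0, 0.54, 0.77, 0.0, 1.0], [0.0, 0.0, 0.0, 0.54, 0.77, 0.0, 1.0]]
[[0.0, 0.0, 0.0, 0.54, 0.77, 0.0, 1.0]]
```

Request:
step_arm:
  increments:
    - [[0.01,-0.04,-0.13,0.37,-0.01,-0.82,1.0],[0.01,-0.04,-0.13,0.34,0.02,-0.83,1.0],[0.01,-0.04,-0.13,0.31,0.04,-0.84,1.0],[0.01,-0.04,-0.13,0.28,0.07,-0.85,1.0],[0.01,-0.04,-0.13,0.25,0.08,-0.86,1.0]]

```text
clock: 4.9
eef_pos: [361.4, 264.0, 422.7]
eef_rot: [3.118, -0.058, 1.35]
wrist_force: [-1.2, 0.3, -0.6]
finger_gap: 0.9
finger_force: 0.0
```

Request:
step_arm:
  increments:
    - [[0.01,-0.04,-0.13,0.21,0.1,-0.86,1],[0.01,-0.04,-0.13,0.17,0.11,-0.87,1],[0,0,0,0,0,0,1]]

```text
clock: 5.2
eef_pos: [370.7, 275.3, 495.0]
eef_rot: [3.124, 0.005, 1.553]
wrist_force: [-1.2, -0.4, -0.5]
finger_gap: 0.4
finger_force: 0.0
```

```bash
python3 - <<'E'
from h import *
from cell import optics
c=optics.camera("top"); np.savez("top2.npz",**c)
f=[cv2.cvtColor(c["frame"],cv2.COLOR_RGB2BGR)]
s=optics.camera("side"); f.append(cv2.cvtColor(s["frame"],cv2.COLOR_RGB2BGR))
cv2.imwrite("pics/a2.png",np.hstack([cv2.resize(f[0][120:280,90:250],None,fx=2.5,fy=2.5),cv2.resize(f[1][120:280,110:270],None,fx=2.5,fy=2.5)]))
a=plan(np.array([556,402,290.]),ori(np.pi/2),step=38)
E
```

```text
tip [372.9 273.4 291.7] F [ 1.  -0.6 -0.1] t 5.3 gap 0.05666137877338999
[[0.0, 0.0, 0.0, 0.55, 0.76, 0.01, 1.0], [0.0, 0.0, 0.0, 0.54, 0.76, 0.01, 1.0], [0.0, 0.0, 0.0, 0.54, 0.76, 0.01, 1.0], [0.0, 0.0, 0.0, 0.54, 0.77, 0.01, 1.0], [0.0, 0.0, 0.0, 0.54, 0.77, 0.01, 1.0]]
[[0.0, 0.0, 0.0, 0.53, 0.77, 0.01, 1.0]]
```

View pics/a2.png

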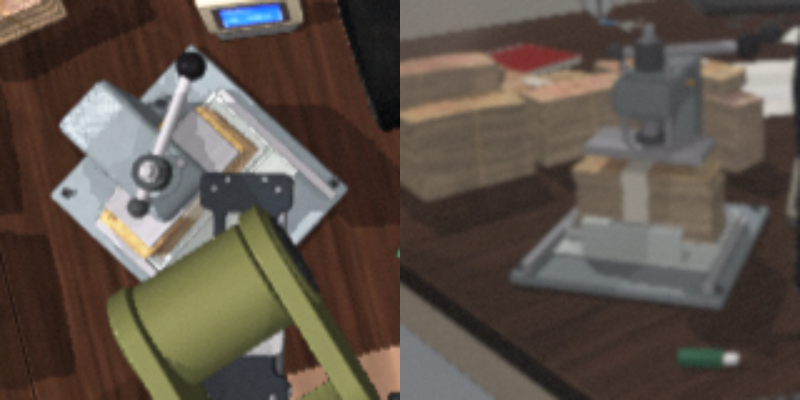

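The tray, with its bundle, is now under the platen (side crop (640,190)). The gripper's long side lies along world x. Next I move to the trailing side of the lever.

Request:
step_arm:
  increments:
    - [[0,0,0,0.55,0.76,0,1],[0,0,0,0.54,0.76,0,1],[0,0,0,0.54,0.76,0,1],[0,0,0,0.54,0.77,0,1],[0,0,0,0.54,0.77,0,1]]

```text
clock: 5.8
eef_pos: [527.0, 380.8, 489.4]
eef_rot: [3.132, 0.009, 1.548]
wrist_force: [-0.1, 0.9, 0.2]
finger_gap: 0.1
finger_force: 0.0
```

Request:
step_arm:
  increments:
    - [[0,0,0,0.53,0.77,0,1],[0,0,0,0,0,0,1]]

```text
clock: 6.0
eef_pos: [560.0, 402.2, 485.8]
eef_rot: [3.136, 0.012, 1.548]
wrist_force: [-1.1, 0.6, -1.1]
finger_gap: 0.6
finger_force: 0.0
```

```bash
python3 - <<'E'
from h import *
from cell import optics
s=optics.camera("side"); np.savez("side2.npz",**s)
w=cloud(s).reshape(-1,3); d=w[:,:2]-HUB; x=d@XP; y=d@YP; z=w[:,2]
m=(abs(y)<45)&(z>25)&(z<50)&(x>-180)&(x<-60); print("face x",np.percentile(x[m],[5,25,50,75]),m.sum())
m=(abs(y)<60)&(z>60)&(z<90)&(x>-140)&(x<0); print("bundle face x (home -32.5)",np.percentile(x[m],[10,50,90]))
a=plan(np.array([556,400,211.]),ori(np.pi/2),step=38)
E
```

```text
face x [-77.7 -76.  -75.1 -74.1] 285
bundle face x (home -32.5) [-31.4 -29.1 -26.6]
tip [559.8 399.1 288.1] F [-0.  -0.5 -0.1] t 6.05 gap 0.40977772605022944
[[0.0, 0.0, -0.01, 0.0, -0.03, 0.64, 1.0], [0.0, 0.0, -0.01, -0.01, -0.02, 0.64, 1.0], [0.0, 0.0, -0.01, -0.01, -0.02, 0.64, 1.0]]
```

Request:
step_arm:
  increments:
    - [[0,0,-0.01,0,-0.03,0.64,1],[0,0,-0.01,0,-0.02,0.64,1],[0,0,-0.01,0,-0.02,0.64,1],[0,0,0,0,0,0,1]]

```text
clock: 6.45
eef_pos: [554.2, 399.4, 410.8]
eef_rot: [3.136, 0.012, 1.572]
wrist_force: [-0.2, 0.9, 0.1]
finger_gap: 0.7
finger_force: 0.0
```

```bash
cat >> h.py <<'E'
PH0=np.radians(-17.6)
def tipat(th,r=76,gap=0):
    ph=PH0-th; u=np.array([np.cos(ph),np.sin(ph)]); n=np.array([-u[1],u[0]])
    return np.r_[HUB+r*u+(6+12*abs(n[0])+8*abs(n[1])+gap)*n,211.]
def sweep(ths,r=76):
    """rows that bring the fingertip along the arc of lever angles"""
    from cell import manip
    s=manip.read_state(); R=Ro.from_euler("xyz",s["eef_rot"]); p=s["eef_pos"]+199*R.as_matrix()[:,2]
    ph=np.arctan2(*(p[:2]-HUB)[::-1]); F=s["wrist_force"]; q=p[:2]-HUB
    print("tip",p,"tip lever angle ~",PH0-ph,"rad",np.linalg.norm(q),"F",F,"t",s["clock"],"moment N on lever @75", (q[0]*F[1]-q[1]*F[0])/75, s["joints"])
    out=[]
    for t in ths:
        g=tipat(t,r); out.append([0,0,0]+[round(float(v),2)+0. for v in R.inv().apply(g-p)/40]+[1]); p=g
    for i in range(0,len(out),5): print(out[i:i+5])
E
python3 -c "
from h import *
sweep([-.1,-.0,.1,.2,.3,.4,.5,.6,.7,.8])"
```

```text
tip [555.3 397.  211.8] tip lever angle ~ -0.4615093616573957 rad 84.27866402628162 F [-0.2  0.9  0.1] t 6.45 moment N on lever @75 1.0078757923546078 [ 0.6  0.6  1.1 -0.   1.5  0.6]
[[0, 0, 0, -0.32, -0.14, 0.02, 1], [0, 0, 0, -0.17, 0.0, 0.0, 1], [0, 0, 0, -0.17, -0.02, 0.0, 1], [0, 0, 0, -0.17, -0.03, 0.0, 1], [0, 0, 0, -0.17, -0.05, 0.0, 1]]
[[0, 0, 0, -0.17, -0.07, 0.0, 1], [0, 0, 0, -0.17, -0.09, 0.0, 1], [0, 0, 0, -0.16, -0.11, 0.0, 1], [0, 0, 0, -0.15, -0.13, 0.0, 1], [0, 0, 0, -0.14, -0.14, 0.0, 1]]
```

Request:
step_arm:
  increments:
    - [[0,0,0,-0.32,-0.14,0,1],[0,0,0,-0.17,0.0,0,1],[0,0,0,-0.17,-0.02,0,1],[0,0,0,-0.17,-0.03,0,1],[0,0,0,-0.17,-0.05,0,1]]

```text
clock: 6.95
eef_pos: [545.1, 360.0, 416.0]
eef_rot: [3.13, 0.007, 1.573]
wrist_force: [-1.5, 5.5, 2.4]
finger_gap: 0.6
finger_force: 2.6
```

Request:
step_arm:
  increments:
    - [[0,0,0,-0.17,-0.07,0,1],[0,0,0,-0.17,-0.09,0,1],[0,0,0,-0.16,-0.11,0,1],[0,0,0,-0.15,-0.13,0,1],[0,0,0,-0.14,-0.14,0,1]]

```text
clock: 7.45
eef_pos: [523.7, 328.2, 416.1]
eef_rot: [3.129, 0.007, 1.572]
wrist_force: [2.3, 6.2, 0.8]
finger_gap: 0.4
finger_force: 2.4
```

```bash
python3 -c "
from h import *
print(tipat(.8))
sweep(np.arange(.9,1.85,.1))"
```

```text
[524.2 325.1 211. ]
tip [526.2 326.9 217.1] tip lever angle ~ 0.504137198199941 rad 78.77120575944747 F [2.3 6.2 0.8] t 7.45 moment N on lever @75 6.234412944340766 [ 0.5  0.4  1.3 -0.   1.4  0.5]
[[0, 0, 0, -0.17, -0.21, 0.15, 1], [0, 0, 0, -0.11, -0.17, 0.0, 1], [0, 0, 0, -0.09, -0.19, 0.0, 1], [0, 0, 0, -0.07, -0.2, 0.0, 1], [0, 0, 0, -0.05, -0.19, 0.0, 1]]
[[0, 0, 0, -0.03, -0.18, 0.0, 1], [0, 0, 0, -0.01, -0.18, 0.0, 1], [0, 0, 0, 0.0, -0.19, 0.0, 1], [0, 0, 0, 0.02, -0.19, 0.0, 1], [0, 0, 0, 0.04, -0.19, 0.0, 1]]
```

Request:
step_arm:
  increments:
    - [[0,0,0,-0.17,-0.21,0.05,1],[0,0,0,-0.11,-0.17,0.05,1],[0,0,0,-0.09,-0.19,0.04,1],[0,0,0,-0.07,-0.2,0,1],[0,0,0,-0.05,-0.19,0,1]]

```text
clock: 7.95
eef_pos: [485.2, 308.4, 409.0]
eef_rot: [3.13, 0.009, 1.572]
wrist_force: [5.4, 4.1, 1.4]
finger_gap: 0.3
finger_force: 2.5
```

Request:
step_arm:
  increments:
    - [[0,0,0,-0.03,-0.18,0,1],[0,0,0,-0.01,-0.18,0,1],[0,0,0,0,-0.19,0,1],[0,0,0,0.02,-0.19,0,1],[0,0,0,0.04,-0.19,0,1]]

```text
clock: 8.45
eef_pos: [448.1, 309.1, 408.4]
eef_rot: [3.131, 0.009, 1.572]
wrist_force: [6.2, 1.3, -0.5]
finger_gap: 0.6
finger_force: 2.3
```

```bash
python3 -c "
from h import *
print(tipat(1.8))
sweep(np.arange(1.9,2.85,.1))"
```

```text
[450.7 308.2 211. ]
tip [450.2 307.2 209.4] tip lever angle ~ 1.5396197092861157 rad 79.81392604795776 F [ 6.2  1.3 -0.5] t 8.45 moment N on lever @75 5.963111550984252 [ 0.5  0.3  1.5 -0.   1.3  0.5]
[[0, 0, 0, 0.09, -0.17, -0.04, 1], [0, 0, 0, 0.08, -0.18, 0.0, 1], [0, 0, 0, 0.1, -0.17, 0.0, 1], [0, 0, 0, 0.12, -0.16, 0.0, 1], [0, 0, 0, 0.14, -0.15, 0.0, 1]]
[[0, 0, 0, 0.16, -0.14, 0.0, 1], [0, 0, 0, 0.18, -0.12, 0.0, 1], [0, 0, 0, 0.19, -0.1, 0.0, 1], [0, 0, 0, 0.2, -0.08, 0.0, 1], [0, 0, 0, 0.21, -0.06, 0.0, 1]]
```

Request:
step_arm:
  increments:
    - [[0,0,0,0.09,-0.17,-0.04,1],[0,0,0,0.08,-0.18,0,1],[0,0,0,0.1,-0.17,0,1],[0,0,0,0.12,-0.16,0,1],[0,0,0,0.14,-0.15,0,1]]

```text
clock: 8.95
eef_pos: [414.9, 330.3, 409.4]
eef_rot: [3.131, 0.01, 1.572]
wrist_force: [5.4, -1.5, 0.5]
finger_gap: 0.5
finger_force: 2.2
```

Request:
step_arm:
  increments:
    - [[0,0,0,0.16,-0.14,0,1],[0,0,0,0.18,-0.12,0,1]]

```text
clock: 9.15
eef_pos: [404.4, 343.9, 409.2]
eef_rot: [3.131, 0.01, 1.572]
wrist_force: [5.4, -2.8, 1.5]
finger_gap: 0.6
finger_force: 2.2
```

```bash
python3 -c "
from h import *
print(tipat(2.5))
sweep(np.arange(2.55,3.03,.05))"
```

```text
[406.  342.5 211. ]
tip [406.5 341.8 210.2] tip lever angle ~ 2.26197798623533 rad 77.88979513782671 F [ 5.4 -2.8  1.5] t 9.15 moment N on lever @75 5.495022042319148 [ 0.6  0.3  1.6 -0.   1.3  0.6]
[[0, 0, 0, 0.11, -0.07, -0.02, 1], [0, 0, 0, 0.1, -0.05, 0.0, 1], [0, 0, 0, 0.1, -0.04, 0.0, 1], [0, 0, 0, 0.1, -0.04, 0.0, 1], [0, 0, 0, 0.11, -0.03, 0.0, 1]]
[[0, 0, 0, 0.11, -0.02, 0.0, 1], [0, 0, 0, 0.1, -0.02, 0.0, 1], [0, 0, 0, 0.08, -0.01, 0.0, 1], [0, 0, 0, 0.08, -0.01, 0.0, 1], [0, 0, 0, 0.08, -0.01, 0.0, 1]]
```

Request:
step_arm:
  increments:
    - [[0,0,0,0.11,-0.07,0,1],[0,0,0,0.1,-0.05,0,1],[0,0,0,0.1,-0.04,0,1]]

```text
clock: 9.45
eef_pos: [398.2, 356.5, 409.0]
eef_rot: [3.131, 0.01, 1.573]
wrist_force: [3.2, -3.9, 1.6]
finger_gap: 0.4
finger_force: 2.3
```

Request:
step_arm:
  increments:
    - [[0,0,0,0.1,-0.04,0,1],[0,0,0,0.1,-0.03,0,1]]

```text
clock: 9.65
eef_pos: [396.3, 363.5, 409.0]
eef_rot: [3.129, 0.014, 1.572]
wrist_force: [14.2, -24.2, 4.8]
finger_gap: 0.6
finger_force: 12.8
```

```bash
python3 -c "
from h import *
print(tipat(2.75))
sweep(np.arange(2.8,3.2,.05))"
```

```text
[397.5 362.7 211. ]
tip [398.7 360.8 210. ] tip lever angle ~ 2.527502278773325 rad 76.84987987003336 F [ 14.2 -24.2   4.8] t 9.65 moment N on lever @75 28.02155065347634 [ 0.7  0.3  1.6 -0.   1.3  0.7]
[[0, 0, 0, 0.15, -0.05, -0.03, 1], [0, 0, 0, 0.1, -0.02, 0.0, 1], [0, 0, 0, 0.08, -0.01, 0.0, 1], [0, 0, 0, 0.08, -0.01, 0.0, 1], [0, 0, 0, 0.08, -0.01, 0.0, 1]]
[[0, 0, 0, 0.08, 0.0, 0.0, 1], [0, 0, 0, 0.09, 0.0, 0.0, 1], [0, 0, 0, 0.09, 0.0, 0.0, 1], [0, 0, 0, 0.09, 0.01, 0.0, 1]]
```

Request:
step_arm:
  increments:
    - [[0,0,0,0,0,0,1],[0,0,0,0,0,0,1],[0,0,0,0,0,0,1]]

```text
clock: 9.95
eef_pos: [396.4, 363.2, 409.0]
eef_rot: [3.13, 0.013, 1.571]
wrist_force: [10.9, -16.7, 4.2]
finger_gap: 0.7
finger_force: 9.2
```

```bash
python3 -c "
from h import *
sweep([2.8])"
```

```text
tip [398.8 360.6 210. ] tip lever angle ~ 2.525501668905455 rad 76.8889942764161 F [ 10.9 -16.7   4.2] t 9.95 moment N on lever @75 19.66427766948669 [ 0.7  0.3  1.6 -0.   1.3  0.7]
[[0, 0, 0, 0.16, -0.05, -0.03, 1]]
```

Request:
step_arm:
  increments:
    - [[0,0,0,0.03,-0.01,0,1],[0,0,0,0,0,0,1],[0,0,0,0,0,0,1]]

```text
clock: 10.25
eef_pos: [396.2, 364.0, 409.0]
eef_rot: [3.129, 0.015, 1.571]
wrist_force: [12.6, -22.1, 4.9]
finger_gap: 0.5
finger_force: 11.9
```

Request:
step_arm:
  increments:
    - [[0,0,0,-0.1,0.02,0,1],[0,0,0,-0.3,0,0,1],[0,0,0,-0.5,0,0,1],[0,0,0,0,0,-0.7,1],[0,0,0,0,0,-0.9,1]]

```text
clock: 10.75
eef_pos: [395.1, 329.9, 472.7]
eef_rot: [3.135, 0.011, 1.572]
wrist_force: [0.2, 0.6, -0.4]
finger_gap: 0.6
finger_force: 0.0
```

Request:
step_arm:
  increments:
    - [[0,0,0,-0.4,-0.4,-0.8,1],[0,0,0,-0.8,-0.4,-0.2,1],[0,0,0,-0.9,-0.4,0,1],[0,0,0,-0.8,-0.4,0,1],[0,0,0,0,0,0,1]]

```text
clock: 11.25
eef_pos: [329.5, 212.3, 514.1]
eef_rot: [3.131, 0.008, 1.571]
wrist_force: [-0.2, 0.2, -0.3]
finger_gap: 0.6
finger_force: 0.0
```

```bash
python3 - <<'E'
from h import *
from cell import optics
c=optics.camera("top"); s=optics.camera("side"); np.savez("side3.npz",**s)
f=[cv2.cvtColor(k["frame"],cv2.COLOR_RGB2BGR) for k in(c,s)]
cv2.imwrite("pics/a3.png",np.hstack([cv2.resize(f[0][120:280,90:350],None,fx=1.5,fy=1.5),cv2.resize(f[1][120:280,110:270],None,fx=2.5,fy=2.5)[:240]]) if 0 else np.hstack([cv2.resize(f[0][120:280,90:250],None,fx=2.5,fy=2.5),cv2.resize(f[1][120:280,110:270],None,fx=2.5,fy=2.5)]))
w=cloud(c).reshape(-1,3); d=w[:,:2]-HUB; r=np.hypot(*d.T)
m=(w[:,2]>228)&(w[:,2]<245)&(r>92)&(r<120); b=d[m].mean(0); print("ball ang lever", (PH0-np.arctan2(b[1],b[0]))%(2*np.pi), m.sum())
w=cloud(s).reshape(-1,3); d=w[:,:2]-HUB; x=d@XP; y=d@YP; z=w[:,2]
m=(abs(y)<45)&(z>25)&(z<50)&(x>-180)&(x<-60); print("face x",np.median(x[m]),m.sum())
m=(abs(y)<50)&(x>-45)&(x<-22)&(z>97)&(z<125); print("platen edge z",np.percentile(z[m],[2,98]),m.sum())
E
```

```text
ball ang lever 2.6410303892234483 108
face x -75.18598598844945 287
platen edge z [ 97.3 105.7] 141
```

View pics/a3.png

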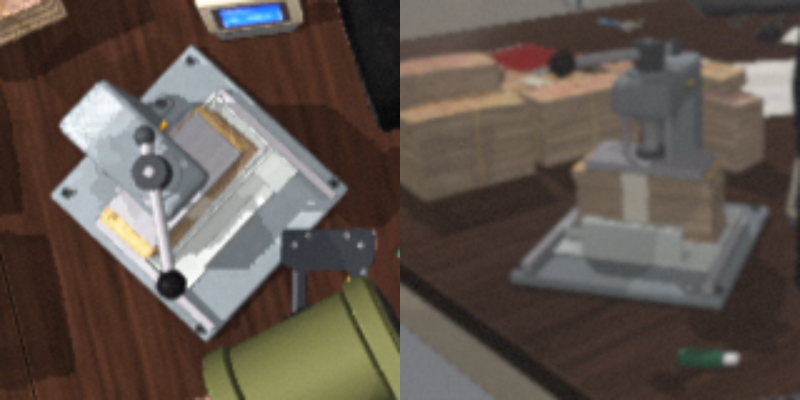

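The platen sits on the bundle (side crop (650,160)) and the tray's upstand is still home. The lever has come round to about 2.64, with the ball at top crop (170,283). The gripper is clear of everything.

```bash
python3 -c "
from cell import workorder
print(workorder.sign_off())"
```

```text
the job is handed in; nothing more can be done
None
```

I pushed the tray home against the back stop, turned the lever clockwise until the platen bore on the bundle (about 22–25 N at the lever, where 12 N is firm), let go, and handed the job in at about 11 s; I did not measure the platen's pressure after letting go.

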